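# Fit a new air filter and snap the cover on

### The job

Put the clean orange-framed air filter into the open air-cleaner box beside the engine, pull tab up and fully home. Then set the black cover over it and push it straight down over the two snap hooks until both ends have clicked and it lies flat on the rim; the box gives on its rubber mounts, so go by feel, and press no harder than the hooks need, as the plastic cracks if forced. Leave the dirty old filter, the oil bottle and the spanner where they are.

Things in the scene. Friction and masses are not known exactly. Their poses are not given: they have to be found in the camera images.
- airbox: Grey plastic air-cleaner box beside a small engine, open on top, 114 (x) x 76 (y) mm outside, 5 mm walls. Origin: middle of the mouth in the plane of the rim, at rest 122 mm above the bench; z up, x along the long side. It rides on soft rubber mounts: pressed down it sinks several mm and springs back. On its +y side, 110 mm off, begins the engine's red shroud, 188 mm high.
- well_floor (a point): Middle of the flat floor of the box's filter well (104 x 66 mm, 25 mm deep from the rim). The origin of a filter that is fully home lies here, its long side along the box's x, either way round.
- new_filter: New panel air filter, orange frame and tab, white pleats, about 60 g, lying tab up on the bench. Underside 94 x 56 mm, widening by a bevel 16 to 20 mm up to the frame, 100 x 62 mm; the frame's top is 24 mm above the underside. Origin: middle of the underside; x along the long side, z up; alike either way round.
- filter_tab (a point): Middle of the top of the new filter's pull tab, 40 mm above its underside: a rib 44 mm long in x, 10 mm thick in y, 16 mm tall, the place to grip it.
- cover: Black cover of the box, about 110 g, lying right way up on the bench. Plate 111 x 76 mm, 5 mm thick, with an ear at each x end out to 72 mm from the middle, 40 mm wide; through each ear a slot for a hook, 55.5 to 65.7 mm from the middle, 16 mm wide. Origin: middle of the flat underside; x along the long side, z up; alike either way round. Seated, its origin is on the airbox's.
- cover_hump (a point): Middle of the top of the cover's hump, 27.5 mm above its underside. The hump runs along x: 100 mm long, 36 mm wide in y, upright sides rising 22 mm from the plate: hold it here.
- ear_a (a point): Underside of the cover's ear at its -x end, 69 mm from the middle, below the slot's outer bar. Level with the rim when that end has clicked; an end that has not clicked stays 2 mm or more above it and can be pushed down by itself on top of the ear.
- ear_b (a point): The same for the ear at the cover's +x end.
- hook_near_top (a point): Tip of the springy snap hook outside the box's -x end wall, 16.7 mm above the rim. Its upright, 12 mm wide and 4 mm thick, spans x -61 to -65 mm; the nose on it juts out 3.5 mm to x -68.5, flat underside 6.2 mm above the rim, sloping in from there up to the tip.
- hook_far_top (a point): The same, mirrored, at the box's +x end. The cover's slots bend the hooks inwards from about 6 mm above the rim; the push grows to its peak 2 mm above it (some 10 to 20 N for both hooks, by friction), then the noses spring out over the slots' outer bars, the force drops suddenly (the click) and the cover rests on the rim.
- old_filter: Old dirty filter, brown all over, otherwise like the new one, lying on the bench. Not to be used or moved. Origin: middle of its underside.
- oil_bottle: Yellow oil bottle with a red cap, 64 mm across, 170 mm high, standing on the bench. To be left alone. Origin: middle of its underside.
- spanner: Steel spanner, 180 mm long, lying on the bench towards the robot. To be left alone. Origin: about its middle.
Not all that is in view belongs to the job. What is meant by the new_filter is not pink or red, and is the smaller of those in its own colour.

How it is judged:
On the way:
1. the new filter is fully home in the air-cleaner box, pull tab up (z of new_filter in the frame of airbox below -0.0225 m and horizontal distance between new_filter and airbox below 0.006 m and angle between new_filter's own z axis and vertical below 0.06 rad), for 0.2 s.
At the end, for the whole second after the job is handed in: New filter home in the box, tab up (within 2.5 mm of the floor, 6 mm of centre, 0.06 rad of level); cover over it with both ends clicked down on the rim (each within 1.2 mm), within 4 mm of centre and 0.08 rad in line; released and at rest (all of step 1 and z of ear_a in the frame of airbox between -0.002 and 0.0012 m and z of ear_b in the frame of airbox between -0.002 and 0.0012 m and horizontal distance between cover and airbox below 0.004 m and angle between the x axis of cover and the x axis of airbox, either way round below 0.08 rad and linear speed of cover below 0.02 m/s); the robot touches nothing.
It fails at once if the cover and the air-cleaner box are forced together with more than 25 N (contact force between cover and airbox above 25 N).
It fails at once if the old filter is moved by more than 30 mm (distance of old_filter from where it was at the start of the episode above 0.03 m).
It fails at once if the oil bottle is moved by more than 30 mm or knocked over (distance of oil_bottle from where it was at the start of the episode above 0.03 m or angle between oil_bottle's own z axis and vertical above 0.3 rad).
It fails at once if the spanner is moved by more than 30 mm (distance of spanner from where it was at the start of the episode above 0.03 m).
It also fails if it takes over 72 s, if anything falls off the work surface, if the arm or the gripper's body presses on something with over 40 N, if the wrist force passes 120 N, or if a joint passes its speed limit or range.

### The arm

A 7-joint arm with a two-finger parallel gripper is mounted at the origin on the work surface. World frame = base frame: x ahead of the robot, y to its left, z up, the work surface at z = 0. Lengths are in m, angles in rad, forces in N, time in s.
With the tool pointing down it reaches from about 0.35 to 0.9 m from the base axis. Payload 8.1 kg.
Tool frame: the origin (TCP) lies between the finger pads; the fingertips stand 25 mm ahead of it and the grasp point (between the pads) lies 6 mm ahead of it; z points along the fingers, y is the direction in which the jaws open and shut (so a half turn about z gives the same grasp; the last joint's range is limited). The gripper opens to 92 mm and grips with 3 to 60 N. Pads are 19 mm wide; open, the fingers measure 130 mm over their backs; the gripper's body (75 mm by 190 mm) begins 47 mm behind the grasp point.
Start: joints at [-1.369, 0.434, 0.025, 1.573, -0.012, 1.134, -0.075], TCP at [0.188, 0.596, 0.252] pointing down, gripper open.
Joint ranges: [-2.62, 2.62], [-0.44, 2.09], [-1.27, 1.32], [0.08, 2.57], [-1.32, 4.46], [0.12, 2], [-2.74, 2.74]. Speed limits (rad/s): [2.22, 2.22, 3.01, 3.01, 3.14, 3.14, 3.14].

### API

Orientations are given as a rotation vector (axis times angle).
In Python, from cell import * gives the robot as it stands.
- The arm moves only by the shell command python3 -m jog 'ROWS' [FORCE]. ROWS is JSON, one flat list of numbers, 5 for each row, row after row: the finger opening in mm, from 0 to 91.8, then the shift along the tool's x, y, z in units of 40 mm (1.0 is 40 mm), then the turn about the tool's z in units of 6 degrees (1.0 is 6 degrees). A call has 1 to 20 rows; each row shifts and turns the pose as measured when the row begins, along the tool's axes as they then stand; what a row does not reach is not made up. A row lasts 1/12 s, in which the tool goes at most 41.7 mm and 7.16 degrees, less where a joint would pass 70% of its speed; a pose out of reach is approached as far as the arm can. A call is refused whole if a number of a shift passes 1 or a number of a turn 1, either way. A call with a gripper value outside its range is refused whole. The fingers move at their own pace and stop on an object; FORCE is the grip in N (left out, the last holds). Time passes only in rows, so rows that do not move let the fingers close. It gives the time, the measured TCP pose, the force and the opening at its end, in the units of the state.
- observe(): the state, without advancing time (a new reading comes with each control period).
- get_image(name): name is "side" or "top" or "wrist"; returns the picture (480x640x3 uint8, red, green, blue); there is no depth.
- camera_params(name): a dict with "intrinsics" (3x3 intrinsics, pixels), "xyz" and "orientation" of the camera in the world. Camera axes: x right, y down, z forward; pixel columns grow to the right and rows downward; lengths in m; the calibration is good to about 2 mm. A picture is of the moment at which its call begins: read the wrist's pose just before it. camera_params takes no time and is no camera call; for the wrist camera it gives the pose at the moment of the call.
- sign_off(): hands the job in, once; it reports no verdict.
The state is a dict: "clock": time; "joints": joint angles; "dq": joint speeds; "joint_efforts": joint torques, N m; "position": TCP position; "ee_rot": TCP orientation; "force": force on the tool from outside, world axes, zero at the start; "ft_torque": the same for the moment, N m; "width": opening from 0.0 (shut) to 1.0 (fully open).
Only numpy, scipy, OpenCV 4.12 (cv2) and the standard library are available. Lean on these libraries where they do the work, as an engineer would, in place of code of your own. Each camera call takes 0.05 s, during which the arm holds its last target. There are 200 camera calls.

## Working session

There is one attempt and no reset: what is moved stays moved. The work goes in short steps, Python scripts to look and compute and a shell command to move; the robot and the scene stay as the last step left them, time stands still between calls to the robot, and variables do not carry over. Pictures are saved under pics/ and viewed, about 8 in all and at most 12, crops included, and the job is handed in when it is done.

```bash
mkdir -p pics && ls
python3 - <<'E'
from cell import *
import cv2,json
for n in("top","side"):
    im=get_image(n); cv2.imwrite(f"pics/{n}0.png",im[:,:,::-1])
    print(n,camera_params(n))
print(observe()); print(camera_params("wrist"))
E
```

```text
pics
top {'intrinsics': array([[544.89242755,   0.        , 320.93810524],
       [  0.        , 544.89242755, 243.75202065],
       [  0.        ,   0.        ,   1.        ]]), 'xyz': array([ 0.32302457, -0.18819989,  1.14563593]), 'orientation': array([-2.06149845,  2.17177334, -0.22106336])}
side {'intrinsics': array([[435.62743298,   0.        , 313.25677803],
       [  0.        , 435.62743298, 234.9749474 ],
       [  0.        ,   0.        ,   1.        ]]), 'xyz': array([0.13355236, 0.25670098, 0.64484841]), 'orientation': array([-0.94756356,  2.44511121, -1.08383804])}
{'clock': 0.1, 'joints': array([-1.3685824 ,  0.43513561,  0.02500025,  1.57397034, -0.01158313,
        1.13401172, -0.07509291]), 'dq': array([ 1.55801813e-03, -2.29150246e-03,  2.81951725e-04, -1.99933095e-03,
        1.70556752e-04,  2.25978666e-05,  2.27910056e-03]), 'joint_efforts': array([ 3.92912145e-03, -6.69113374e+01,  9.88370217e-01, -3.15143073e+01,
       -6.05322467e-02,  3.73478536e-02,  2.81414162e-05]), 'position': array([0.18751562, 0.5957788 , 0.25104858]), 'ee_rot': array([-4.77062853e-01, -3.10509998e+00,  2.16637191e-03]), 'force': array([ 0.77754077,  0.16834616, -0.55058663]), 'ft_torque': array([0.05042159, 0.00619092, 0.01443053]), 'width': 0.9961721565889546}
{'intrinsics': array([[357.06743336,   0.        , 319.50719306],
       [  0.        , 357.06743336, 238.32318803],
       [  0.        ,   0.        ,   1.        ]]), 'xyz': array([0.11679764, 0.61885794, 0.38298243]), 'orientation': array([2.34250264, 1.7194362 , 0.23861806])}
```

View pics/top0.png

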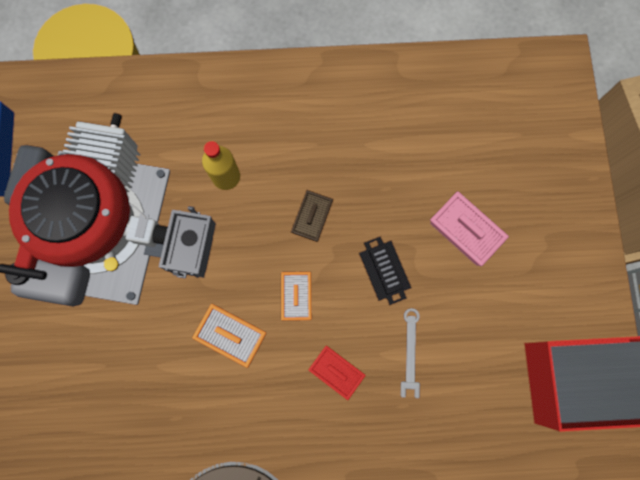

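View pics/side0.png

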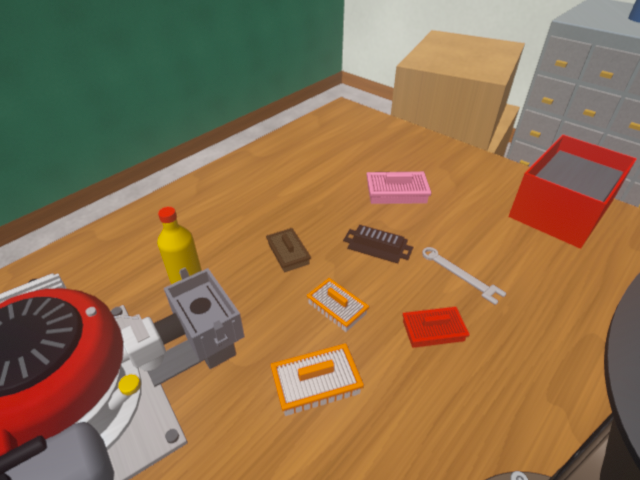

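```bash
cat > h.py <<'E'
import numpy as np, cv2
from scipy.spatial.transform import Rotation as R
from cell import *
def cam(n):
    p=camera_params(n); return np.array(p["intrinsics"]),np.array(p["xyz"]),R.from_rotvec(p["orientation"]).as_matrix()
def unproj(c,uv,z):
    K,t,M=c; d=M@np.linalg.solve(K,np.array([uv[0],uv[1],1.])); return t+d*(z-t[2])/d[2]
def proj(c,P):
    K,t,M=c; q=(np.atleast_2d(P)-t)@M; q=q@K.T; return q[:,:2]/q[:,2:]
def togo(x,y,z,yaw=None):
    "shift in tool axes in jog units to world target; yaw = world angle of the tool's y axis (mod pi)"
    s=observe(); M=R.from_rotvec(s["ee_rot"]).as_matrix(); d=M.T@(np.array([x,y,z])-s["position"])/0.04
    out=[np.round(d,3)]
    if yaw is not None:
        ty=np.arctan2(M[1,1],M[0,1]); a=(yaw-ty+np.pi/2)%np.pi-np.pi/2
        out.append(("turn units",round(-np.degrees(a)/6,3)))
    return out
def st():
    s=observe(); M=R.from_rotvec(s["ee_rot"]).as_matrix()
    print("t",round(s["clock"],2),"p",np.round(s["position"],4),"yaw_y",round(np.degrees(np.arctan2(M[1,1],M[0,1])),2),"z",np.round(M[:,2],3),"F",np.round(s["force"],1),"w",round(s["width"]*91.8,1))
E
python3 - <<'E'
from h import *
im=cv2.imread("pics/top0.png"); c=cam("top")
for n,uv,z in[("small orange",(296,296),.024),("large orange",(229,335),.024),("cover",(385,270),.02),("box",(188,243),.122),("old",(313,216),.024),("bottle",(212,150),.17),("spanner",(411,350),.0),("engine",(70,210),.188)]: print(n,np.round(unproj(c,uv,z),3))
hsv=cv2.cvtColor(im,cv2.COLOR_BGR2HSV)
m=cv2.inRange(hsv,(8,200,180),(20,255,255))
k,l,s,ce=cv2.connectedComponentsWithStats(m)
print([(list(x),list(np.round(y,1))) for x,y in zip(s[1:],ce[1:]) if x[4]>60])
a=cv2.resize(im[255:375,185:345],None,fx=2.5,fy=2.5,interpolation=cv2.INTER_CUBIC)
b=cv2.resize(im[195:295,145:225],None,fx=5,fy=5,interpolation=cv2.INTER_CUBIC)[:,:400]
d=cv2.resize(im[225:315,345:425],None,fx=5,fy=5,interpolation=cv2.INTER_CUBIC)[:300]
d=cv2.resize(im[230:310,345:425],(300,300),interpolation=cv2.INTER_CUBIC)
o=np.zeros((600,800,3),np.uint8);o[:300,:400]=a;o[:500,400:]=b;o[300:,:300]=d
cv2.imwrite("pics/crop1.png",o)
E
```

```text
small orange [ 0.446 -0.144  0.024]
large orange [ 0.374 -0.004  0.024]
cover [ 0.491 -0.331  0.02 ]
box [0.548 0.055 0.122]
old [ 0.614 -0.187  0.024]
bottle [ 0.715 -0.002  0.17 ]
spanner [ 0.325 -0.375  0.   ]
engine [0.606 0.253 0.188]
[]
```

View pics/crop1.png

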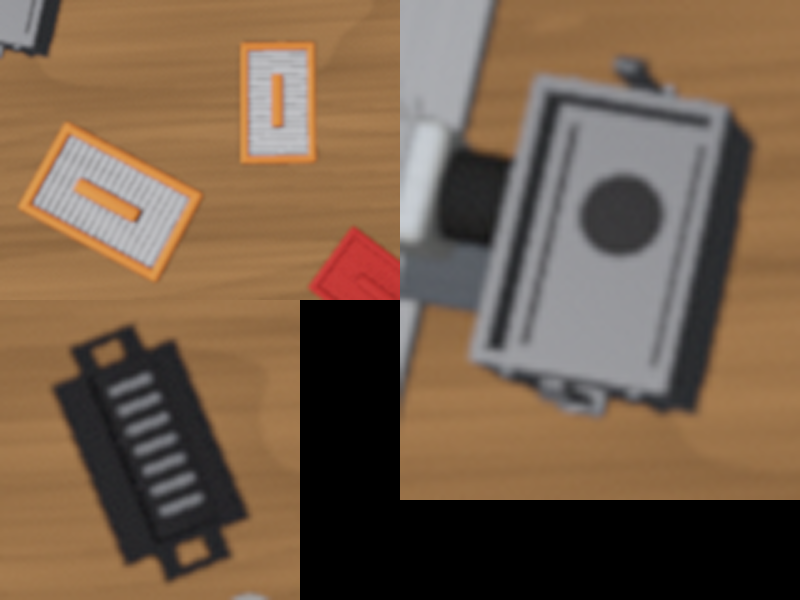

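Run:
```python
from h import *
c=cam("top")
def fit(n,px,z):
    W=np.array([unproj(c,p,z)[:2] for p in px]); ce=W.mean(0)
    e=[W[(i+1)%4]-W[i] for i in range(4)]; L=[round(1000*np.linalg.norm(v)) for v in e]
    a=[round(np.degrees(np.arctan2(v[1],v[0]))%180,1) for v in e]
    print(n,np.round(ce,4),L,a)
    return ce
g=lambda P,s,o:[(np.array(p)-o[2:])/s+o[:2] for p in P]
fit("filter",g([(240,42),(314,42),(316,161),(241,161)],2.5,np.array([185,255,0,0])),.024)
fit("box",g([(540,75),(728,106),(665,395),(470,360)],5,np.array([145,195,400,0])),.122)
fit("cover",g([(55,385),(175,342),(247,517),(127,565)],3.75,np.array([345,230,0,300])),.005)
s=observe();M=R.from_rotvec(s["ee_rot"]).as_matrix();p=cam("wrist")
print("cam in tool",M.T@(p[1]-s["position"]),(M.T@p[2]).round(3).tolist()); st()
print(togo(.40,.06,.27,np.radians(90)))
```

```text
filter [ 0.4472 -0.1438] [62, 98, 61, 98] [np.float64(87.0), np.float64(178.2), np.float64(87.0), np.float64(178.3)]
box [0.5509 0.0604] [75, 115, 76, 114] [np.float64(77.4), np.float64(167.3), np.float64(76.8), np.float64(166.6)]
cover [ 0.4924 -0.3336] [73, 107, 73, 109] [np.float64(107.0), np.float64(17.6), np.float64(108.6), np.float64(17.8)]
cam in tool [ 0.07436449  0.00060478 -0.13194612] [[0.0, -0.961, -0.275], [1.0, 0.0, -0.001], [0.001, -0.275, 0.961]]
t 0.1 p [0.1875 0.5958 0.251 ] yaw_y 72.53 z [-0.    -0.001 -1.   ] F [ 0.8  0.2 -0.6] w 91.4
[array([ -9.088, -11.183,  -0.457]), ('turn units', np.float64(-2.912))]
```

```bash
python3 -m jog '[91,-0.6,-0.81,-0.075,0,91,-0.6,-0.81,-0.075,0,91,-0.6,-0.81,-0.075,0,91,-0.6,-0.81,-0.075,0,91,-0.6,-0.81,-0.075,0,91,-0.6,-0.81,-0.075,0,91,-0.6,-0.81,-0.075,0,91,-0.6,-0.81,-0.075,0,91,-0.6,-0.81,-0.075,0,91,-0.6,-0.81,-0.075,0,91,-0.6,-0.81,-0.075,0,91,-0.6,-0.81,-0.075,0,91,-0.6,-0.81,-0.075,-0.75]'
python3 - <<'E'
from h import *
st(); print(togo(.585,.06,.27,np.radians(77)))
E
```

```text
clock: 1.18
position: [0.3567, 0.0911, 0.2854]
ee_rot: [-0.336, -3.117, 0.007]
force: [1.1, 0.3, -0.3]
width: 0.989
t 1.18 p [0.3567 0.0911 0.2854] yaw_y 77.69 z [-0.007 -0.004 -1.   ] F [ 1.1  0.3 -0.3] w 90.8
[array([-5.743,  0.458,  0.349]), ('turn units', np.float64(0.116))]
```

```bash
python3 -m jog '[91,-0.96,0.08,0.06,0,91,-0.96,0.08,0.06,0,91,-0.96,0.08,0.06,0,91,-0.96,0.08,0.06,0,91,-0.96,0.08,0.06,0,91,-0.96,0.08,0.06,0.1,91,0,0,0,0,91,0,0,0,0]'
python3 - <<'E'
from h import *
st(); c=cam("wrist"); im=get_image("wrist"); cv2.imwrite("pics/wbox.png",im[:,:,::-1]); np.savez("cbox.npz",K=c[0],t=c[1],M=c[2])
E
```

```text
clock: 1.85
position: [0.5955, 0.0464, 0.2667]
ee_rot: [-0.359, -3.114, 0.008]
force: [-0.9, -0.3, 0.2]
width: 0.992
t 1.85 p [0.5955 0.0464 0.2667] yaw_y 76.86 z [-0.007 -0.004 -1.   ] F [-0.9 -0.3  0.2] w 91.1
```

View pics/wbox.png

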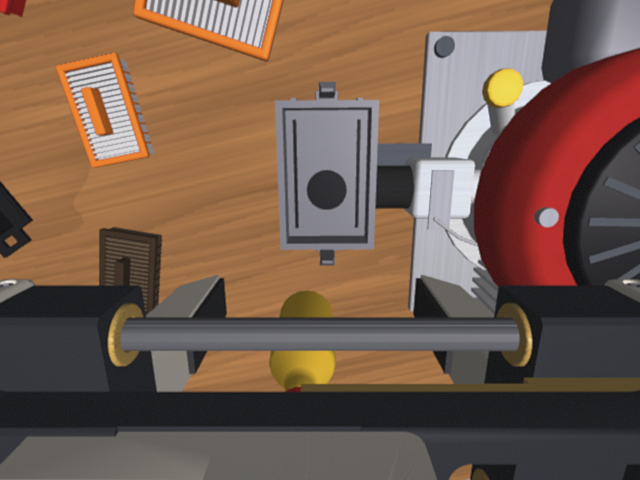

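```bash
cat >> h.py <<'E'
from scipy.optimize import least_squares
from scipy.ndimage import map_coordinates
def rectfit(im,c,z,L,W,p0,win=6,sides=(0,1,2,3)):
    "fit pose x,y,yaw of an LxW rectangle at height z to the image edges"
    g=cv2.GaussianBlur(im,(0,0),1).astype(float); p=np.array(p0,float)
    for it in range(8):
        w=win if it<3 else 3
        C,S=np.cos(p[2]),np.sin(p[2]); obs=[];mod=[]
        for s in sides:
            u=np.linspace(-.42,.42,41)
            a=[(u*L,0*u+W/2),(u*L,0*u-W/2),(0*u+L/2,u*W),(0*u-L/2,u*W)][s]; n=[(0,1),(0,-1),(1,0),(-1,0)][s]
            P=lambda k:np.c_[p[0]+C*(a[0]+k*n[0])-S*(a[1]+k*n[1]),p[1]+S*(a[0]+k*n[0])+C*(a[1]+k*n[1]),0*u+z]
            q=proj(c,P(0)); nn=proj(c,P(.002))-q; nn/=np.linalg.norm(nn,axis=1)[:,None]
            k=np.arange(-w,w+.01,.25); pts=q[:,None]+k[None,:,None]*nn[:,None]
            pr=np.stack([map_coordinates(g[:,:,ch],[pts[...,1],pts[...,0]],order=1,mode="nearest") for ch in range(3)],-1)
            gr=np.abs(np.gradient(pr,axis=1)).sum(-1); j=gr.argmax(1)
            for i in range(len(u)): obs.append((s,u[i],q[i]+k[j[i]]*nn[i]))
        def res(pp):
            C,S=np.cos(pp[2]),np.sin(pp[2]); r=[]
            for s,ui,o in obs:
                w_=unproj(c,o,z)[:2]-pp[:2]; l=np.array([C*w_[0]+S*w_[1],-S*w_[0]+C*w_[1]])
                r.append([l[1]-W/2,-l[1]-W/2,l[0]-L/2,-l[0]-L/2][s]*1000)
            return r
        f=least_squares(res,p,loss="soft_l1",f_scale=.5,x_scale=[.01,.01,.1]); p=f.x
    r=np.array(res(p)); sid=np.array([o[0] for o in obs])
    return p,[round(float(np.median(r[sid==s])),2) for s in sides],round(float(np.median(abs(r))),2)
E
python3 - <<'E'
from h import *
d=np.load("cbox.npz"); c=(d["K"],d["t"],d["M"]); im=cv2.imread("pics/wbox.png")
for L,W in((.114,.076),(.104,.066)): print(rectfit(im,c,.122,L,W,(.551,.060,np.radians(-13))))
ct=cam("top"); it=cv2.imread("pics/top0.png")
print("filter top",rectfit(it,ct,.024,.100,.062,(.447,-.144,np.radians(-1.7)),4))
print("box top",rectfit(it,ct,.122,.114,.076,(.551,.060,np.radians(-13)),4))
print("cover top",rectfit(it,ct,.005,.111,.076,(.4924,-.3336,np.radians(17.7)),4,(0,1)))
print("filter wrist",rectfit(im,c,.024,.100,.062,(.447,-.144,np.radians(-1.7)),6))
for n,P in (("hooks",[(284+43,88),(327,258)]),): print([np.round(unproj(c,p,.1387),4) for p in P])
print(togo(.475,-.144,.172,np.radians(88)))
E
```

```text
(array([ 0.55400692,  0.06121659, -0.22365964]), [-0.14, -0.04, 0.22, 0.16], 0.21)
(array([ 0.54787118,  0.06256349, -0.22417018]), [-0.19, -0.19, -0.41, -1.19], 0.36)
filter top (array([ 0.44800714, -0.14121298, -0.0394423 ]), [-1.42, -4.78, -6.63, -5.75], 5.06)
box top (array([ 0.55102683,  0.06083527, -0.21841592]), [-3.91, -0.47, -3.88, -0.57], 1.75)
cover top (array([ 0.8049915 , -0.23196054,  0.48960572]), [0.17, 0.32], 3.97)
filter wrist (array([ 0.4498585 , -0.14209267, -0.03793186]), [0.76, 0.02, -0.96, -0.86], 0.85)
[array([0.4929, 0.0752, 0.1387]), array([0.6114, 0.0482, 0.1387])]
[array([ 1.83 , -5.309,  2.408]), ('turn units', np.float64(-1.854))]
```

```bash
python3 -m jog '[91,0.26,-0.89,0.38,0,91,0.26,-0.89,0.38,0,91,0.26,-0.89,0.41,0,91,0.26,-0.89,0.41,0,91,0.26,-0.89,0.41,0,91,0.26,-0.89,0.41,0,91,0,0,0,-0.92,91,0,0,0,-0.92,91,0,0,0,0,91,0,0,0,0]'
python3 - <<'E'
from h import *
st(); c=cam("wrist"); im=get_image("wrist")[:,:,::-1].copy(); cv2.imwrite("pics/wfil.png",im); np.savez("cfil.npz",K=c[0],t=c[1],M=c[2])
p,a,b=rectfit(im,c,.024,.100,.062,(.4495,-.1422,-.038),8); print(p,a,b)
q=rectfit(im,c,.040,.044,.010,p,5); print("tab",q)
for P,z,L,W,col in((p,.024,.1,.062,(255,0,0)),(q[0],.04,.044,.01,(0,255,0))):
    C,S=np.cos(P[2]),np.sin(P[2]); v=np.array([[P[0]+C*a*L/2-S*b*W/2,P[1]+S*a*L/2+C*b*W/2,z] for a,b in((1,1),(1,-1),(-1,-1),(-1,1))])
    cv2.polylines(im,[proj(c,v).round().astype(int)],True,col,1)
cv2.imwrite("pics/wfil2.png",im)
E
```

```text
clock: 2.73
position: [0.4721, -0.1468, 0.1699]
ee_rot: [-0.034, -3.137, -0.006]
force: [0.3, 0.3, 0.2]
width: 0.991
t 2.73 p [ 0.4721 -0.1468  0.1699] yaw_y 88.76 z [-0.004  0.004 -1.   ] F [0.3 0.3 0.2] w 91.0
[ 0.44915657 -0.14350161 -0.03810185] [-0.99, -1.05, -1.11, -0.89] 1.03
tab (array([ 0.44947426, -0.14403478, -0.04178214]), [0.01, -0.01, 1.8, 1.79], 1.28)
```

View pics/wfil2.png

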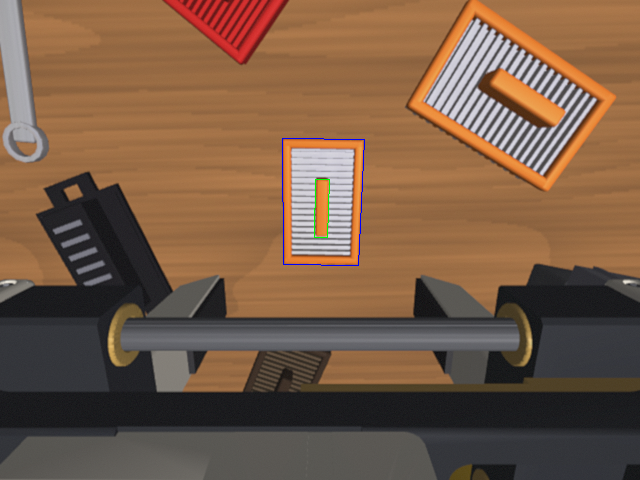

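Run:
```python
from h import *
print(togo(.4494,-.1440,.052,np.radians(87.7)))
```

```text
[array([0.56 , 0.044, 2.953]), ('turn units', np.float64(0.179))]
```

```bash
python3 -m jog '[40,0.56,0.044,0,0.18,40,0,0,0.8,0,40,0,0,0.8,0,40,0,0,0.6,0,40,0,0,0,0]' 20
python3 - <<'E'
from h import *
st(); print(togo(.4494,-.1440,.052,np.radians(87.7)))
E
```

```text
clock: 3.2
position: [0.4541, -0.1398, 0.0843]
ee_rot: [0.073, 3.131, 0.008]
force: [-0.8, 0.2, -0.1]
width: 0.677
t 3.2 p [ 0.4541 -0.1398  0.0843] yaw_y 87.34 z [ 0.009  0.005 -1.   ] F [-0.8  0.2 -0.1] w 62.2
[array([ 0.121, -0.116,  0.806]), ('turn units', np.float64(-0.06))]
```

```bash
python3 -m jog '[40,0.12,-0.116,0.2,-0.06,40,0,0,0.3,0,40,0,0,0.2,0,40,0,0,0,0,40,0,0,0,0]' 20
python3 - <<'E'
from h import *
st(); print(togo(.4494,-.1440,.052,np.radians(87.7)))
E
```

```text
clock: 3.62
position: [0.4522, -0.1413, 0.0587]
ee_rot: [0.066, 3.129, 0.009]
force: [0.2, 0.2, 0.8]
width: 0.443
t 3.62 p [ 0.4522 -0.1413  0.0587] yaw_y 87.59 z [ 0.012  0.005 -1.   ] F [0.2 0.2 0.8] w 40.7
[array([ 0.068, -0.072,  0.167]), ('turn units', np.float64(-0.018))]
```

```bash
python3 -m jog '[40,0.068,-0.072,0.16,-0.02,40,0.03,-0.03,0.03,0,5,0,0,0,0,5,0,0,0,0,5,0,0,0,0,5,0,0,0,0,5,0,0,0,0,5,0,0,0,0]' 20
python3 - <<'E'
from h import *
st(); print(togo(.4494,-.1440,.052,np.radians(87.7)))
E
```

```text
clock: 4.28
position: [0.4499, -0.1455, 0.0534]
ee_rot: [0.063, 3.125, 0.009]
force: [-0.2, 0.8, -1.0]
width: 0.105
t 4.28 p [ 0.4499 -0.1455  0.0534] yaw_y 87.69 z [ 0.016  0.005 -1.   ] F [-0.2  0.8 -1. ] w 9.6
[array([0.016, 0.037, 0.035]), ('turn units', np.float64(-0.001))]
```

```bash
python3 -m jog '[5,0,0,-0.5,0,5,0,0,-0.9,0,5,0,0,-0.95,0,5,0,0,-0.95,0,5,0,0,-0.8,0,5,0,0,0,0.9,5,0,0,0,0.9,5,0,0,0,0,5,0,0,0,0]' 25
python3 - <<'E'
from h import *
st(); print(togo(.545,.060,.22,np.radians(77.2)))
E
```

```text
clock: 5.03
position: [0.4458, -0.1467, 0.2252]
ee_rot: [0.366, 3.107, 0.011]
force: [0.1, 0.8, -0.3]
width: 0.102
t 5.03 p [ 0.4458 -0.1467  0.2252] yaw_y 76.55 z [ 0.014  0.006 -1.   ] F [ 0.1  0.8 -0.3] w 9.4
[array([-1.207,  5.602,  0.193]), ('turn units', np.float64(-0.108))]
```

```bash
python3 -m jog '[5,-0.2,0.92,0,0,5,-0.2,0.92,0,0,5,-0.2,0.92,0,0,5,-0.2,0.92,0,-0.1,5,-0.2,0.92,0,0,5,-0.2,0.92,0,0,5,0,0,0,0,5,0,0,0,0]' 25
python3 - <<'E'
from h import *
st(); print(togo(.5535,.0612,.20,np.radians(77.2)))
c=cam("wrist"); im=get_image("wrist")[:,:,::-1].copy(); cv2.imwrite("pics/whold.png",im); np.savez("chold.npz",K=c[0],t=c[1],M=c[2])
E
```

```text
clock: 5.7
position: [0.5428, 0.0651, 0.2219]
ee_rot: [0.321, 3.12, 0.007]
force: [0.9, -0.4, -0.3]
width: 0.109
t 5.7 p [0.5428 0.0651 0.2219] yaw_y 78.24 z [ 0.005  0.004 -1.   ] F [ 0.9 -0.4 -0.3] w 10.0
[array([-0.28 , -0.044,  0.55 ]), ('turn units', np.float64(0.173))]
```

View pics/whold.png

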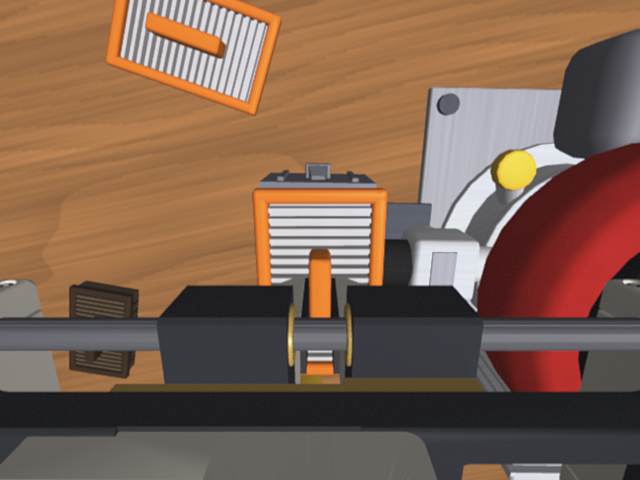

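Run:
```python
from h import *
d=np.load("chold.npz"); c=(d["K"],d["t"],d["M"]); im=cv2.imread("pics/whold.png")
s=observe(); p=s["position"]; z=p[2]-.0534+.024
for sides in((0,1,3),):
  f=rectfit(im,c,z,.1,.062,(p[0],p[1],np.radians(-11.8)),8,sides); print(f)
# restrict to near half of sides
M=R.from_rotvec(s["ee_rot"]).as_matrix()
o=M.T@(np.r_[f[0][:2],z]-p); print("filter centre in tool",o)
```

```text
(array([ 0.53900409,  0.06758966, -0.19877036]), [-1.16, -0.38, -0.1], 0.56)
filter centre in tool [0.00403881 0.00067709 0.02938763]
```

Run:
```python
from h import *
d=np.load("chold.npz"); c=(d["K"],d["t"],d["M"]); im=cv2.imread("pics/whold.png")
st(); print("cam then",c[1],"now",cam("wrist")[1])
def loc(P,b,yaw):
    C,S=np.cos(yaw),np.sin(yaw); v=P[:2]-b; return np.round([C*v[0]+S*v[1],-S*v[0]+C*v[1]],4)
b=np.array([.5535,.0612])
o=cv2.resize(im[150:300,230:410],None,fx=4,fy=4,interpolation=cv2.INTER_CUBIC); 
e=cv2.resize(cv2.imread("pics/wbox.png")[70:270,260:400],None,fx=3,fy=3,interpolation=cv2.INTER_CUBIC)
cv2.imwrite("pics/crop2.png",np.hstack([cv2.copyMakeBorder(e,0,0,0,0,0)[:600,:380],cv2.resize(o,(420,350)) if 0 else cv2.copyMakeBorder(o[:, 100:520],0,0,0,0,0)]))if False else None
v=np.zeros((600,800,3),np.uint8); v[:,:420]=e; v[:450,420:]=cv2.resize(im[150:300,255:382],(380,450),interpolation=cv2.INTER_CUBIC); cv2.imwrite("pics/crop2.png",v)
```

```text
t 5.75 p [0.5427 0.066  0.2218] yaw_y 78.27 z [ 0.005  0.005 -1.   ] F [ 0.9  1.  -0.7] w 10.1
cam then [0.4694801  0.08042638 0.35357844] now [0.46939487 0.08110846 0.35346003]
```

View pics/crop2.png

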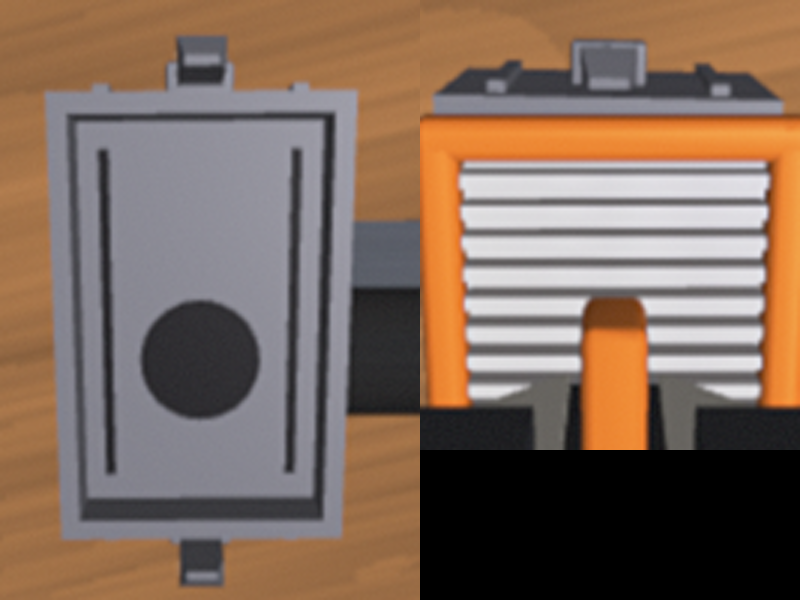

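Run:
```python
from h import *
def loc(P,b=np.array([.554,.0612]),yaw=np.radians(-12.8)):
    C,S=np.cos(yaw),np.sin(yaw); v=P[:2]-b; return np.round(1000*np.array([C*v[0]+S*v[1],-S*v[0]+C*v[1]]),1)
L=lambda f:(lambda d:(d["K"],d["t"],d["M"]))(np.load(f))
c=L("chold.npz")
print("TCP",loc(np.array([.5428,.0651])))
for n,p,z in(("rim-x L",(259.3,182.3),.122),("rim-x R",(376.3,182.3),.122),("filt edge",(320,189),.1925),("filt left",(256,230),.1925),("filt right",(384.5,230),.1925),("tab end",(319,249),.2085)): print(n,loc(unproj(c,p,z)))
c=L("cbox.npz"); g=lambda x,y:(x/3+260,y/3+70)
for n,p in(("NW",(45,91)),("NE",(357,91)),("SE",(342,538)),("SW",(62,538)),("in-x",(205,115)),("in+x",(205,520)),("inL",(74,300)),("inR",(329,300))): print(n,loc(unproj(c,g(*p),.122)))
c=L("cfil.npz")
print("filter bench, frame yaw",[np.round(unproj(c,p,z),4) for p,z in(((321,179),.04),((321,237),.04),((323,141),.024),((321,264),.024))])
```

```text
TCP [-11.8   1.3]
rim-x L [-56.3 -37.5]
rim-x R [-57.6  38.1]
filt edge [-63.    1.3]
filt left [-43.4 -28.2]
filt right [-44.4  31.7]
tab end [-39.7   1.2]
NW [-56.7 -37.5]
NE [-56.2  38.1]
SE [57.2 38.5]
SW [ 56.9 -37.4]
in-x [-50.9   1.3]
in+x [52.   1.4]
inL [ -6.6 -32.1]
inR [-6.3 32.9]
filter bench, frame yaw [array([ 0.4275, -0.1438,  0.04  ]), array([ 0.4713, -0.1447,  0.04  ]), array([ 0.4009, -0.1417,  0.024 ]), array([ 0.4989, -0.1452,  0.024 ])]
```

Run:
```python
from h import *
print(togo(.5559,.0607,.205,np.radians(77.2)))
```

```text
[array([-0.349, -0.064,  0.421]), ('turn units', np.float64(0.178))]
```

```bash
python3 -m jog '[5,-0.35,-0.064,0.3,0.18,5,0,0,0.1,0,5,0,0,0,0,5,0,0,0,0]' 25
python3 - <<'E'
from h import *
st(); print(togo(.5559,.0607,.195,np.radians(77.2)))
E
```

```text
clock: 6.08
position: [0.5539, 0.0573, 0.2039]
ee_rot: [0.348, 3.121, 0.005]
force: [-0.5, 1.3, -0.6]
width: 0.105
t 6.08 p [0.5539 0.0573 0.2039] yaw_y 77.28 z [ 0.001  0.003 -1.   ] F [-0.5  1.3 -0.6] w 9.6
[array([-0.031,  0.093,  0.224]), ('turn units', np.float64(0.013))]
```

```bash
python3 -m jog '[5,-0.03,0.09,0.22,0,5,0,0,0,0,5,0,0,0,0]' 25
python3 - <<'E'
from h import *
st(); print(togo(.5559,.0607,.170,np.radians(77.2)))
E
```

```text
clock: 6.33
position: [0.5549, 0.0592, 0.1951]
ee_rot: [0.35, 3.121, 0.006]
force: [-0.4, -1.6, -0.6]
width: 0.104
t 6.33 p [0.5549 0.0592 0.1951] yaw_y 77.2 z [ 0.001  0.004 -1.   ] F [-0.4 -1.6 -0.6] w 9.5
[array([-0.016,  0.04 ,  0.628]), ('turn units', np.float64(-0.0))]
```

```bash
python3 -m jog '[5,-0.02,0.04,0.2,0,5,0,0,0.2,0,5,0,0,0.2,0,5,0,0,0,0,5,0,0,0,0]' 25
python3 - <<'E'
from h import *
st(); print(togo(.5559,.0607,.1504,np.radians(77.2)))
E
```

```text
clock: 6.75
position: [0.5557, 0.0611, 0.1687]
ee_rot: [0.349, 3.121, 0.007]
force: [-0.5, -0.9, 0.2]
width: 0.109
t 6.75 p [0.5557 0.0611 0.1687] yaw_y 77.24 z [ 0.001  0.004 -1.   ] F [-0.5 -0.9  0.2] w 10.0
[array([-0.007, -0.01 ,  0.457]), ('turn units', np.float64(0.007))]
```

```bash
python3 -m jog '[5,0,0,0.15,0,5,0,0,0.1,0,5,0,0,0.1,0,5,0,0,0.08,0,5,0,0,0.05,0,5,0,0,0,0]' 25
python3 - <<'E'
from h import *
st(); print(togo(.5559,.0607,.1504,np.radians(77.2)))
E
```

```text
clock: 7.25
position: [0.5558, 0.0614, 0.148]
ee_rot: [0.349, 3.121, 0.007]
force: [-2.4, -0.6, 6.8]
width: 0.105
t 7.25 p [0.5558 0.0614 0.148 ] yaw_y 77.26 z [ 0.001  0.005 -1.   ] F [-2.4 -0.6  6.8] w 9.7
[array([-0.007, -0.015, -0.061]), ('turn units', np.float64(0.01))]
```

```bash
python3 -m jog '[5,0,0,0.06,0,5,0,0,0,0]' 25 && python3 -m jog '[30,0,0,-0.05,0,30,0,0,0,0,30,0,0,0,0,30,0,0,0,0,30,0,0,-0.5,0,30,0,0,-0.9,0,30,0,0,-0.9,0,30,-0.5,0,-0.5,0,30,-0.5,0,0,0,30,0,0,0,0,30,0,0,0,0]' 25
python3 - <<'E'
from h import *
st(); c=cam("wrist"); im=get_image("wrist")[:,:,::-1].copy()
f=rectfit(im,c,.121,.1,.062,(.5543,.0615,np.radians(-12.8)),6); print("filter",f)
g=rectfit(im,c,.122,.114,.076,(.5543,.0615,np.radians(-12.8)),6); print("box",g)
P=proj(c,[(.5543,.0615,.122)])[0].astype(int); x0,y0=max(P[0]-100,0),max(P[1]-75,0)
cv2.imwrite("pics/wseat.png",cv2.resize(im[y0:y0+150,x0:x0+200],None,fx=4,fy=4,interpolation=cv2.INTER_CUBIC))
E
```

```text
clock: 7.42
position: [0.5558, 0.0613, 0.1466]
ee_rot: [0.349, 3.121, 0.009]
force: [-4.8, 0.7, 10.7]
width: 0.107
clock: 8.33
position: [0.5948, 0.0516, 0.2647]
ee_rot: [-0.347, -3.122, -0.007]
force: [0.6, 0.7, -0.9]
width: 0.323
t 8.33 p [0.5948 0.0516 0.2647] yaw_y 77.3 z [-0.     0.004 -1.   ] F [ 0.6  0.7 -0.9] w 29.7
filter (array([ 0.55334433,  0.06263417, -0.227499  ]), [-0.62, -0.41, 0.83, 0.85], 0.78)
box (array([ 0.5541352 ,  0.06122376, -0.22254457]), [-0.06, -0.14, -0.01, 0.36], 0.22)
```

View pics/wseat.png

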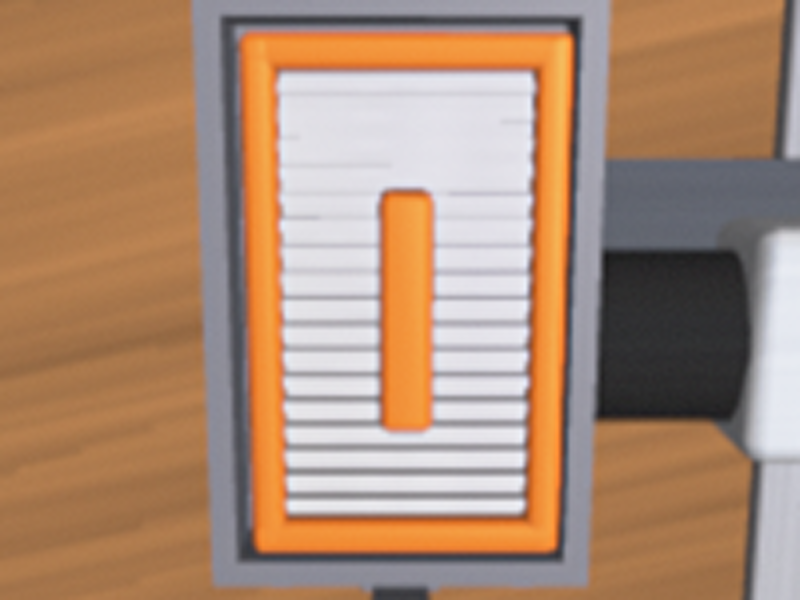

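Run:
```python
from h import *
print(togo(.530,-.322,.19,np.radians(107.7)))
```

```text
[array([-0.48 , -9.475,  1.82 ]), ('turn units', np.float64(-5.066))]
```

```bash
python3 -m jog '[60,-0.05,-0.95,0.15,0,60,-0.05,-0.95,0.15,0,60,-0.05,-0.95,0.15,0,60,-0.05,-0.95,0.2,0,60,-0.05,-0.95,0.2,0,60,-0.05,-0.95,0.2,0,60,-0.05,-0.95,0.2,0,60,-0.05,-0.95,0.2,0,60,-0.05,-0.95,0.2,0,60,-0.05,-0.9,0.2,0,60,0,0,0,-1,60,0,0,0,-1,60,0,0,0,-1,60,0,0,0,-1,60,0,0,0,-1,60,0,0,0,0]' 25
python3 - <<'E'
from h import *
st(); print(togo(.530,-.322,.165,np.radians(107.7)))
E
```

```text
clock: 9.72
position: [0.5137, -0.3262, 0.1686]
ee_rot: [0.516, -3.074, -0.031]
force: [-0.2, -0.6, -1.3]
width: 0.658
t 9.72 p [ 0.5137 -0.3262  0.1686] yaw_y 109.03 z [-0.027  0.015 -1.   ] F [-0.2 -0.6 -1.3] w 60.4
[array([-0.42 , -0.037,  0.081]), ('turn units', np.float64(0.222))]
```

```bash
python3 -m jog '[60,-0.4,-0.04,0,0.22,60,0,0,0,0,60,0,0,0,0]'
python3 - <<'E'
from h import *
st(); c=cam("wrist"); im=get_image("wrist")[:,:,::-1].copy(); np.savez("ccov.npz",K=c[0],t=c[1],M=c[2]); cv2.imwrite("pics/wcov.png",im)
p=rectfit(im,c,.005,.111,.076,(.4924,-.3336,np.radians(17.7)),8); print(p)
q=rectfit(im,c,.0275,.100,.036,p[0],5); print("hump",q)
for P,z,L,W,col in((p[0],.005,.111,.076,(255,0,0)),(q[0],.0275,.1,.036,(0,255,0)),(p[0],.005,.144,.04,(0,0,255))):
    C,S=np.cos(P[2]),np.sin(P[2]); v=np.array([[P[0]+C*a*L/2-S*b*W/2,P[1]+S*a*L/2+C*b*W/2,z] for a,b in((1,1),(1,-1),(-1,-1),(-1,1))])
    cv2.polylines(im,[proj(c,v).round().astype(int)],True,col,1)
x,y=proj(c,[(p[0][0],p[0][1],.01)])[0].astype(int); x0=max(x-130,0);y0=max(y-100,0)
cv2.imwrite("pics/wcov2.png",cv2.resize(im[y0:y0+200,x0:x0+266],None,fx=3,fy=3,interpolation=cv2.INTER_CUBIC)); print(x0,y0)
E
```

```text
clock: 9.97
position: [0.5272, -0.3209, 0.1665]
ee_rot: [0.464, -3.079, -0.035]
force: [-0.6, -0.7, 0.8]
width: 0.65
t 9.97 p [ 0.5272 -0.3209  0.1665] yaw_y 107.11 z [-0.031  0.018 -0.999] F [-0.6 -0.7  0.8] w 59.7
(array([ 0.4960072 , -0.33328222,  0.32316018]), [-0.21, -0.18, -0.46, 0.0], 0.22)
hump (array([ 0.49498656, -0.33364803,  0.32431383]), [0.04, -0.0, 0.45, 0.67], 0.41)
180 92
```

View pics/wcov2.png

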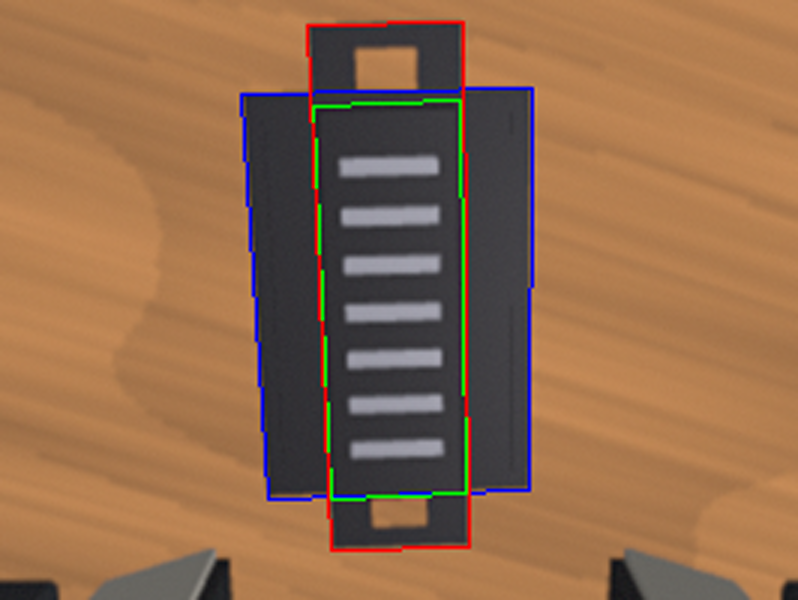

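Run:
```python
from h import *
print(togo(.4958,-.3335,.06,np.radians(108.55)))
```

```text
[array([ 0.796, -0.152,  2.677]), ('turn units', np.float64(-0.231))]
```

```bash
python3 -m jog '[60,0.6,-0.12,0.6,-0.25,60,0.2,-0.03,0.9,0,60,0,0,0.9,0,60,0,0,0.4,0,60,0,0,0,0]'
python3 - <<'E'
from h import *
st(); print(togo(.4958,-.3335,.033,np.radians(108.55)))
E
```

```text
clock: 10.43
position: [0.4948, -0.3339, 0.0532]
ee_rot: [0.5, -3.078, -0.03]
force: [-0.8, 0.9, 0.5]
width: 0.653
t 10.43 p [ 0.4948 -0.3339  0.0532] yaw_y 108.45 z [-0.026  0.015 -1.   ] F [-0.8  0.9  0.5] w 60.0
[array([-0.037, -0.01 ,  0.503]), ('turn units', np.float64(-0.017))]
```

```bash
python3 -m jog '[60,-0.03,0,0.35,0,60,0,0,0.2,0,36,0,0,0,0,36,0,0,0,0]' 25
python3 - <<'E'
from h import *
st(); print(togo(.4958,-.3335,.033,np.radians(108.55)))
E
```

```text
clock: 10.77
position: [0.4952, -0.3337, 0.0324]
ee_rot: [0.495, -3.078, -0.029]
force: [0.4, -0.4, -0.6]
width: 0.555
t 10.77 p [ 0.4952 -0.3337  0.0324] yaw_y 108.25 z [-0.026  0.015 -1.   ] F [ 0.4 -0.4 -0.6] w 50.9
[array([-0.017,  0.001, -0.015]), ('turn units', np.float64(-0.05))]
```

```bash
python3 -m jog '[25,0,0,0,0,25,0,0,0,0,25,0,0,0,0,25,0,0,0,0,25,0,0,-0.3,0,25,0,0,-0.8,0,25,0,0,-0.95,0,25,0,0,-0.95,0,25,0,0,-0.95,0,25,0,0,-0.8,0,25,0,0,0,0]' 40
python3 - <<'E'
from h import *
st(); print(togo(.53,.04,.225,np.radians(77.2)))
E
```

```text
clock: 11.68
position: [0.4988, -0.3362, 0.2381]
ee_rot: [0.492, -3.078, -0.029]
force: [0.9, -1.3, -0.9]
width: 0.387
t 11.68 p [ 0.4988 -0.3362  0.2381] yaw_y 108.15 z [-0.027  0.015 -1.   ] F [ 0.9 -1.3 -0.9] w 35.5
[array([-3.682,  8.685,  0.443]), ('turn units', np.float64(5.158))]
```

```bash
python3 -m jog '[25,0,0,0,1,25,0,0,0,1,25,0,0,0,1,25,0,0,0,1,25,0,0,0,1,25,0,0,0,0.15,25,0.13,0.93,0,0,25,0.13,0.93,0,0,25,0.13,0.93,0,0,25,0.13,0.93,0,0,25,0.13,0.93,0,0,25,0.13,0.93,0,0,25,0.13,0.93,0,0,25,0.13,0.93,0,0,25,0.13,0.93,0,0,25,0.1,0.6,0,0,25,0,0,0,0,25,0,0,0,0]' 40
python3 - <<'E'
from h import *
st(); print(togo(.554,.0612,.20,np.radians(77.2)))
E
```

```text
clock: 13.18
position: [0.5316, 0.0372, 0.2527]
ee_rot: [-0.342, -3.107, -0.01]
force: [-0.2, -0.9, -1.1]
width: 0.388
t 13.18 p [0.5316 0.0372 0.2527] yaw_y 77.43 z [-0.015  0.008 -1.   ] F [-0.2 -0.9 -1.1] w 35.6
[array([-0.439,  0.701,  1.313]), ('turn units', np.float64(0.039))]
```

Run:
```python
from h import *
s=observe(); st(); c=cam("wrist"); im=get_image("wrist")[:,:,::-1].copy(); np.savez("chc.npz",K=c[0],t=c[1],M=c[2]); cv2.imwrite("pics/whc.png",im)
p=s["position"]; z=p[2]-.0325+.005
f=rectfit(im,c,z,.111,.076,(p[0],p[1],np.radians(-12.6)),8,(0,1,3)); print(f)
M=R.from_rotvec(s["ee_rot"]).as_matrix()
print("centre in tool",M.T@(np.r_[f[0][:2],z]-p))
P=f[0]
for z_,L,W,col in((z,.111,.076,(255,0,0)),(z,.144,.04,(0,0,255)),(z+.0225,.1,.036,(0,255,0))):
    C,S=np.cos(P[2]),np.sin(P[2]); v=np.array([[P[0]+C*a*L/2-S*b*W/2,P[1]+S*a*L/2+C*b*W/2,z_] for a,b in((1,1),(1,-1),(-1,-1),(-1,1))])
    cv2.polylines(im,[proj(c,v).round().astype(int)],True,col,1)
cv2.imwrite("pics/whc2.png",cv2.resize(im[90:330,160:480],None,fx=2.5,fy=2.5,interpolation=cv2.INTER_CUBIC))
```

```text
t 13.18 p [0.5316 0.0372 0.2527] yaw_y 77.43 z [-0.015  0.008 -1.   ] F [-0.2 -0.9 -1.1] w 35.6
(array([ 0.53087108,  0.03927055, -0.19609877]), [0.58, 0.23, -0.0], 0.51)
centre in tool [0.00066948 0.00171229 0.02752369]
```

View pics/whc2.png

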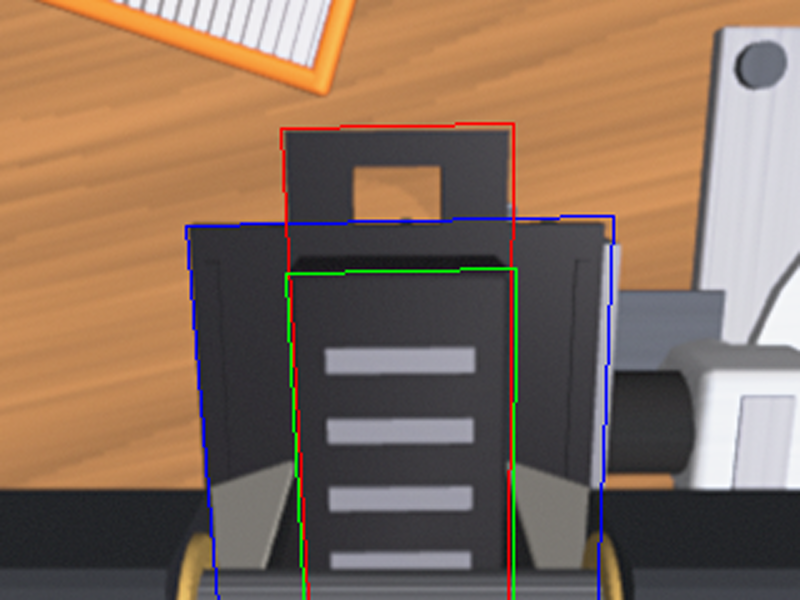

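Run:
```python
from h import *
d=np.load("chc.npz"); c=(d["K"],d["t"],d["M"])
s=observe(); p=s["position"]; M=R.from_rotvec(s["ee_rot"]).as_matrix(); st()
for n,x,y,zl in(("plateNL",188,226,.005),("plateNR",605,225,.005),("earL",285,130,.005),("earR",508,130,.005),("slotL",353,166,.005),("slotR",440,166,.005),("humpL",292,300,.0275),("humpR",506,300,.0275)):
    z=-(.0325-zl)  # along tool axis below TCP
    K,t,Mc=c; dd=M.T@(Mc@np.linalg.solve(K,[x/2.5+160,y/2.5+90,1])); t0=M.T@(t-p); q=t0+dd*(-z-t0[2])/dd[2]
    print(n,np.round(q*1000,1))
```

```text
t 13.23 p [0.5316 0.0374 0.2527] yaw_y 77.42 z [-0.015  0.009 -1.   ] F [ 0.9  1.4 -0.8] w 35.6
plateNL [ 55.3 -37.2  27.5]
plateNR [55.5 36.9 27.5]
earL [ 71.8 -19.3  27.5]
earR [71.8 19.1 27.5]
slotL [65.7 -7.7 27.5]
slotR [65.7  7.5 27.5]
humpL [ 46.5 -16.3   5. ]
humpR [46.5 17.1  5. ]
```

Run:
```python
from h import *
im=cv2.imread("pics/whc.png"); 
def edges(line,lo,th=12):
    g=np.abs(np.diff(cv2.GaussianBlur(line.astype(np.float32)[None],(0,0),.7)[0].sum(-1))) if line.ndim==2 else None
    return [(lo+i+.5+ (0 if g[i-1]-2*g[i]+g[i+1]==0 else .5*(g[i-1]-g[i+1])/(g[i-1]-2*g[i]+g[i+1])),int(g[i])) for i in range(1,len(g)-1) if g[i]>th and g[i]>=g[i-1] and g[i]>g[i+1]]
r=lambda e:[(round(float(a),1),b) for a,b in e]
for v in(150,164,200,230): print("row",v,r(edges(im[v,215:440],215)))
for u in(317,300,250,350): print("col",u,r(edges(im[120:290,u],120)))
```

```text
row 150 [(273.7, 96), (363.2, 65)]
row 164 [(274.1, 85), (301.0, 84), (335.5, 103), (362.6, 78)]
row 200 [(236.0, 97), (363.1, 15), (388.4, 17), (390.7, 18), (400.4, 151), (407.2, 65), (436.3, 61)]
row 230 [(237.9, 106), (289.5, 122), (349.5, 125), (360.9, 17), (363.4, 14), (387.0, 15), (388.5, 18), (398.7, 127), (405.2, 73), (426.9, 12)]
col 317 [(141.5, 83), (156.4, 73), (163.8, 19), (178.6, 112), (191.7, 38), (197.8, 22), (199.0, 20), (228.8, 117), (238.8, 122), (257.1, 112), (266.7, 119), (284.3, 110)]
col 300 [(124.2, 17), (141.8, 79), (191.7, 36), (198.0, 20), (228.8, 117), (239.1, 113), (257.3, 115), (267.1, 112), (284.5, 111)]
col 250 [(178.9, 99), (282.4, 82)]
col 350 [(141.5, 80), (191.6, 51), (200.2, 24), (228.6, 26), (238.4, 29)]
```

Run:
```python
from h import *
d=np.load("chc.npz"); K,t,Mc=d["K"],d["t"],d["M"]
s=observe(); p=s["position"]; M=R.from_rotvec(s["ee_rot"]).as_matrix(); t0=M.T@(t-p); A=M.T@Mc
# cover frame in tool: x'=x_tool side (near end +), y'=tool y, z'=-tool z (cover up). obs: (pixel, axis, value, zlocal)
obs=[((274.2,150.5),1,-20,5),((363.7,150.5),1,20,5),((274.6,164.5),1,-20,5),((363.1,164.5),1,20,5),((236.5,200.5),1,-38,5),((400.9,200.5),1,38,5),((238.4,230.5),1,-38,5),((399.2,230.5),1,38,5),
((317.5,142.0),0,72,5),((300.5,142.3),0,72,5),((350.5,142),0,72,5),((317.5,156.9),0,65.7,5),((250.5,179.4),0,55.5,5)]
def res(q,full=False):
    Rm=R.from_euler("xyz",[q[3],q[4],q[5]]).as_matrix(); r=[]
    for px,ax,val,zl in obs:
        dd=A@np.linalg.solve(K,[*px,1]); o=Rm.T@(1000*t0-q[:3]); e=Rm.T@dd
        h=o+e*(-zl-o[2])/e[2]; r.append(h[ax]-val)
    return np.array(r)
for free,name in(([0,1,2,5],"level"),([0,1,2,3,4,5],"all")):
    def g(x): q=np.array([0,0,32.5,0,0,0.]); q[free]=x; return res(q)
    x0=np.array([0,0,32.5,0,0,0.])[free]; f=least_squares(g,x0); print(name,np.round(f.x,4),"rms",np.sqrt(np.mean(f.fun**2)).round(3),np.round(f.fun,2))
```

```text
level [-3.14300e-01 -1.38900e-01  3.66017e+01  2.00000e-03] rms 0.077 [ 0.11 -0.05  0.09 -0.09 -0.07 -0.03 -0.05  0.1   0.05 -0.09  0.09 -0.08
  0.04]
all [-4.43100e-01 -8.97000e-02  3.53328e+01  5.70000e-03 -2.85000e-02
  1.10000e-03] rms 0.055 [ 0.02  0.03  0.02 -0.04 -0.06 -0.01  0.03  0.01  0.06 -0.09  0.08 -0.1
  0.06]
```

```bash
python3 -m jog '[25,-0.44,0.7,0.4,0.03,25,0,0,0.4,0,25,0,0,0,0,25,0,0,0,0]' 40
python3 - <<'E'
from h import *
st(); print(togo(.5545,.0613,.195,np.radians(77.2)))
E
```

```text
clock: 13.57
position: [0.5558, 0.056, 0.2215]
ee_rot: [-0.351, -3.109, -0.01]
force: [1.0, 0.1, -1.1]
width: 0.389
t 13.57 p [0.5558 0.056  0.2215] yaw_y 77.11 z [-0.012  0.008 -1.   ] F [ 1.   0.1 -1.1] w 35.7
[array([0.051, 0.118, 0.665]), ('turn units', np.float64(-0.015))]
```

```bash
python3 -m jog '[25,0.05,0.12,0.3,0,25,0,0,0.3,0,25,0,0,0,0,25,0,0,0,0]' 40
python3 - <<'E'
from h import *
st(); print(togo(.5545,.0613,.182,np.radians(77.2)))
E
```

```text
clock: 13.9
position: [0.555, 0.0557, 0.1995]
ee_rot: [-0.359, -3.11, -0.009]
force: [-1.6, -0.1, -0.7]
width: 0.388
t 13.9 p [0.555  0.0557 0.1995] yaw_y 76.81 z [-0.01   0.007 -1.   ] F [-1.6 -0.1 -0.7] w 35.7
[array([0.039, 0.13 , 0.437]), ('turn units', np.float64(-0.065))]
```

```bash
python3 -m jog '[25,0.04,0.13,0.1,-0.06,25,0,0.05,0.1,0]' 40
python3 - <<'E'
from h import *
st(); print(togo(.5545,.0613,.182,np.radians(77.2)))
E
```

```text
clock: 14.07
position: [0.5556, 0.0618, 0.1928]
ee_rot: [-0.353, -3.113, -0.009]
force: [-0.0, 0.1, -1.3]
width: 0.387
t 14.07 p [0.5556 0.0618 0.1928] yaw_y 77.06 z [-0.008  0.007 -1.   ] F [-0.   0.1 -1.3] w 35.5
[array([ 0.023, -0.019,  0.271]), ('turn units', np.float64(-0.023))]
```

```bash
python3 -m jog '[25,0.023,-0.02,0.12,-0.02,25,0,0,0.1,0,25,0,0,0,0]' 40
python3 - <<'E'
from h import *
st(); print(togo(.5545,.0613,.182,np.radians(77.2)))
E
```

```text
clock: 14.32
position: [0.5545, 0.0619, 0.1833]
ee_rot: [-0.347, -3.114, -0.01]
force: [-0.3, 0.5, -0.0]
width: 0.391
t 14.32 p [0.5545 0.0619 0.1833] yaw_y 77.27 z [-0.007  0.007 -1.   ] F [-0.3  0.5 -0. ] w 35.9
[array([-0.003, -0.015,  0.033]), ('turn units', np.float64(0.011))]
```

```bash
python3 -m jog '[25,0,-0.01,0.1,0,25,0,0,0.1,0,25,0,0,0.1,0,25,0,0,0,0]' 40
python3 - <<'E'
from h import *
st(); print(togo(.5545,.0613,.165,np.radians(77.2)))
E
```

```text
clock: 14.65
position: [0.5543, 0.0616, 0.17]
ee_rot: [-0.347, -3.114, -0.01]
force: [-1.3, -0.1, -0.7]
width: 0.388
t 14.65 p [0.5543 0.0616 0.17  ] yaw_y 77.28 z [-0.007  0.007 -1.   ] F [-1.3 -0.1 -0.7] w 35.6
[array([-0.007, -0.006,  0.125]), ('turn units', np.float64(0.013))]
```

```bash
for i in 1; do python3 -m jog '[25,0,0,0.06,0,25,0,0,0.06,0]' 40; done; python3 -m jog '[25,0,0,0.05,0,25,0,0,0.05,0]' 40; python3 -c "
from h import *
st()"
```

```text
clock: 14.82
position: [0.5544, 0.0615, 0.165]
ee_rot: [-0.347, -3.114, -0.01]
force: [0.2, 1.9, -1.6]
width: 0.389
clock: 14.98
position: [0.5544, 0.0616, 0.1607]
ee_rot: [-0.347, -3.114, -0.01]
force: [-0.7, 0.4, 3.9]
width: 0.389
t 14.98 p [0.5544 0.0616 0.1607] yaw_y 77.27 z [-0.007  0.007 -1.   ] F [-0.7  0.4  3.9] w 35.7
```

```bash
python3 -m jog '[25,0,0,0.04,0]' 45 | sed -n '2p;4p'; python3 -m jog '[25,0,0,0.04,0]' 45| sed -n '2p;4p'
```

```text
position: [0.5546, 0.0616, 0.1591]
force: [-0.6, 0.2, 5.2]
position: [0.5549, 0.0616, 0.1579]
force: [-1.4, -1.3, 8.1]
```

```bash
python3 -m jog '[25,0,0,0.04,0]' 45 | sed -n '2p;4p'
```

```text
position: [0.5553, 0.0616, 0.157]
force: [-1.6, -0.6, 11.1]
```

```bash
python3 -m jog '[25,0.01,0,0.035,0]' 45 | sed -n '2p;4p'
```

```text
position: [0.5554, 0.0616, 0.1563]
force: [-3.2, -1.0, 11.2]
```

```bash
python3 -m jog '[25,0.01,0,0.03,0]' 45 | sed -n '2p;4p'; python3 -c "
from h import *
st()"
```

```text
position: [0.5554, 0.0616, 0.1561]
force: [-2.8, -1.4, 11.5]
t 15.4 p [0.5554 0.0616 0.1561] yaw_y 77.25 z [-0.003  0.009 -1.   ] F [-2.8 -1.4 11.5] w 35.3
```

```bash
python3 -m jog '[25,0.01,0,0.04,0]' 45 | sed -n '2p;4p'
```

```text
position: [0.5556, 0.0615, 0.1556]
force: [-2.2, -0.5, 12.5]
```

```bash
python3 -m jog '[25,0.01,0,0.045,0]' 45 | sed -n '2p;4p'
```

```text
position: [0.5559, 0.0614, 0.155]
force: [-2.4, -1.2, 14.1]
```

```bash
python3 -m jog '[25,0.01,0,0.05,0]' 45 | sed -n '2p;4p'; python3 -c "
from h import *
st()"
```

```text
position: [0.5562, 0.0613, 0.1542]
force: [-5.6, -0.4, 15.7]
t 15.65 p [0.5562 0.0613 0.1542] yaw_y 77.23 z [ 0.002  0.01  -1.   ] F [-5.6 -0.4 15.7] w 35.4
```

```bash
python3 -m jog '[25,0.035,0,0.045,0]' 45 | sed -n '2p;4p'
```

```text
position: [0.5559, 0.0615, 0.1536]
force: [-0.5, -0.5, 4.4]
```

```bash
python3 -m jog '[25,0.035,0,0.05,0]' 45 | sed -n '2p;4p'; python3 -c "
from h import *
st()"
```

```text
position: [0.5556, 0.0616, 0.1527]
force: [-2.3, -1.1, 9.7]
t 15.82 p [0.5556 0.0616 0.1527] yaw_y 77.19 z [ 0.007  0.011 -1.   ] F [-2.3 -1.1  9.7] w 35.5
```

```bash
python3 -m jog '[25,0.02,0,0.045,0]' 45 | sed -n '2p;4p'
```

```text
position: [0.5556, 0.0616, 0.152]
force: [-3.8, 1.1, 11.6]
```

```bash
python3 -m jog '[25,0.01,0,0.045,0]' 45 | sed -n '2p;4p'; python3 -c "
from h import *
st()"
```

```text
position: [0.5555, 0.0615, 0.1512]
force: [-5.4, 0.4, 15.1]
t 15.98 p [0.5555 0.0615 0.1512] yaw_y 77.19 z [ 0.01   0.012 -1.   ] F [-5.4  0.4 15.1] w 35.6
```

```bash
python3 -m jog '[25,0,0,-0.06,0,25,0,0,-0.04,0]' 45 | sed -n '2p;4p'; python3 -m jog '[50,0,0,-0.02,0,50,0,0,0,0,50,0,0,0,0,50,0,0,-0.4,0,50,0,0,-0.9,0,50,0,0,-0.9,0,50,-0.6,0,-0.7,0,50,-0.6,0,0,0,50,0,0,0,0,50,0,0,0,0]' 45 | sed -n '2p;4p'
python3 - <<'E'
from h import *
st(); c=cam("wrist"); im=get_image("wrist")[:,:,::-1].copy(); np.savez("cend.npz",K=c[0],t=c[1],M=c[2]); cv2.imwrite("pics/wend.png",im)
print(rectfit(im,c,.127,.111,.076,(.5543,.0615,np.radians(-12.8)),6))
sd=get_image("side")[:,:,::-1].copy(); cv2.imwrite("pics/send.png",sd); cs=cam("side")
u,v=proj(cs,[(.554,.061,.13)])[0].astype(int); P=proj(c,[(.5543,.0615,.13)])[0].astype(int); print(u,v,P)
a=cv2.resize(im[max(P[1]-100,0):max(P[1]-100,0)+200,P[0]-67:P[0]+66],(400,600),interpolation=cv2.INTER_CUBIC)
b=cv2.resize(sd[v-60:v+60,u-40:u+40],(400,600),interpolation=cv2.INTER_CUBIC)
cv2.imwrite("pics/end.png",np.hstack([a,b]))
E
```

```text
position: [0.5557, 0.0615, 0.1563]
force: [0.0, -0.8, 0.1]
position: [0.6015, 0.0494, 0.2769]
force: [0.1, 0.3, -0.1]
t 16.98 p [0.6015 0.0494 0.2769] yaw_y 77.27 z [ 0.009  0.011 -1.   ] F [ 0.1  0.3 -0.1] w 49.7
(array([ 0.55596546,  0.0622123 , -0.22031627]), [-0.39, -0.37, -0.8, -0.06], 0.39)
200 298 [318 169]
```

View pics/end.png

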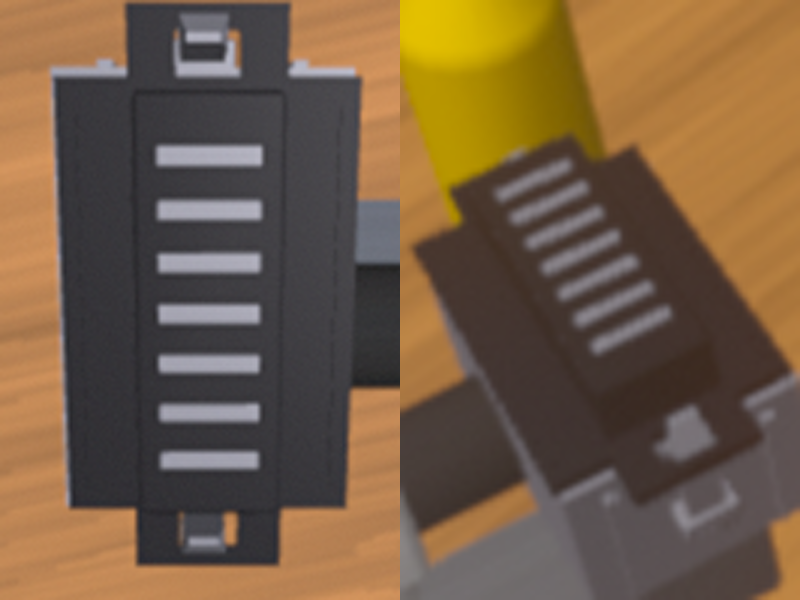

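Run:
```python
from h import *
d=np.load("cend.npz"); c=(d["K"],d["t"],d["M"]); im=cv2.imread("pics/wend.png")
b=np.array([.5543,.0614]); C,S=np.cos(-.2234),np.sin(-.2234)
W=lambda x,y,z:(b[0]+(C*x-S*y)/1e3,b[1]+(S*x+C*y)/1e3,.122+z/1e3)
for n,x in(("-x",-1),("+x",1)):
    for m,a,z in(("bar inner seated",65.7,5),("bar inner +2.5",65.7,7.5),("ear end seated",72,5),("ear end +2.5",72,7.5),("nose tip",68.5,6.2),("hook tip out",65,16.7),("hook tip in",61,16.7),("upright inner@6",61,6),("slot inner bottom",55.5,0)):
        print(n,m,proj(c,[W(x*a,0,z)])[0].round(1))
for v0 in (60,235):
    for du in(0,):
        u=int(round(proj(c,[W(-68 if v0<100 else 68,0,5)])[0][0])); print(v0,u,[(v0+i,*map(int,im[v0+i,u])) [:3] for i in range(0,44)] if 0 else [(v0+i,int(im[v0+i,u].mean())) for i in range(44)])
```

```text
-x bar inner seated [318.4  77.2]
-x bar inner +2.5 [318.5  76.7]
-x ear end seated [318.4  67.7]
-x ear end +2.5 [318.5  67.1]
-x nose tip [318.5  72.7]
-x hook tip out [318.6  75.7]
-x hook tip in [318.6  82. ]
-x upright inner@6 [318.4  84. ]
-x slot inner bottom [318.4  93.1]
+x bar inner seated [318.3 249.5]
+x bar inner +2.5 [318.4 250.4]
+x ear end seated [318.3 256.6]
+x ear end +2.5 [318.4 257.6]
+x nose tip [318.4 253.1]
+x hook tip out [318.5 253.2]
+x hook tip in [318.5 248.4]
+x upright inner@6 [318.4 244.4]
+x slot inner bottom [318.3 236. ]
60 318 [(60, 138), (61, 135), (62, 131), (63, 131), (64, 130), (65, 132), (66, 132), (67, 135), (68, 133), (69, 113), (70, 77), (71, 60), (72, 68), (73, 89), (74, 111), (75, 117), (76, 115), (77, 114), (78, 116), (79, 138), (80, 173), (81, 179), (82, 160), (83, 92), (84, 53), (85, 56), (86, 56), (87, 56), (88, 64), (89, 114), (90, 170), (91, 180), (92, 178), (93, 165), (94, 122), (95, 74), (96, 61), (97, 61), (98, 60), (99, 50), (100, 56), (101, 62), (102, 65), (103, 63)]
235 318 [(235, 52), (236, 55), (237, 51), (238, 47), (239, 47), (240, 61), (241, 70), (242, 73), (243, 72), (244, 73), (245, 70), (246, 72), (247, 89), (248, 130), (249, 154), (250, 139), (251, 103), (252, 85), (253, 63), (254, 48), (255, 47), (256, 53), (257, 90), (258, 130), (259, 136), (260, 136), (261, 136), (262, 135), (263, 135), (264, 136), (265, 136), (266, 137), (267, 136), (268, 135), (269, 134), (270, 134), (271, 134), (272, 133), (273, 132), (274, 136), (275, 140), (276, 141), (277, 143), (278, 148)]
```

Run:
```python
from h import *
print(togo(.6187,.0470,.165,np.radians(77.2)))
```

```text
[array([-0.45 ,  0.006,  2.774]), ('turn units', np.float64(0.015))]
```

```bash
python3 -m jog '[20,-0.45,0.01,0.3,0,20,0,0,0.5,0,20,0,0,0.5,0,20,0,0,0.4,0,20,0,0,0,0,20,0,0,0,0]' 20 | sed -n '2p;4,5p'; python3 -c "
from h import *
st();print(togo(.6187,.0470,.165,np.radians(77.2)))"
```

```text
position: [0.6132, 0.0484, 0.202]
force: [0.3, -0.2, 0.9]
width: 0.227
t 17.58 p [0.6132 0.0484 0.202 ] yaw_y 77.39 z [-0.001  0.011 -1.   ] F [ 0.3 -0.2  0.9] w 20.9
[array([-0.146, -0.014,  0.924]), ('turn units', np.float64(0.031))]
```

```bash
python3 -m jog '[19,-0.15,-0.01,0.3,0.03,19,0,0,0.35,0,19,0,0,0.25,0,19,0,0,0,0]' 20 | sed -n '2p;4,5p'; python3 -c "
from h import *
st();print(togo(.6187,.0470,.155,np.radians(77.2)))"
```

```text
position: [0.6199, 0.0477, 0.1656]
force: [-0.4, -0.2, -1.0]
width: 0.206
t 17.92 p [0.6199 0.0477 0.1656] yaw_y 77.23 z [ 0.001  0.012 -1.   ] F [-0.4 -0.2 -1. ] w 18.9
[array([ 0.025, -0.027,  0.265]), ('turn units', np.float64(0.005))]
```

```bash
python3 -m jog '[19,0.02,-0.03,0.13,0,19,0,0,0.05,0]' 20 | sed -n '2p;4p';for i in 1; do python3 -m jog '[19,0,0,0.04,0]' | sed -n '2p;4p'; done; python3 -m jog '[19,0,0,0.04,0]' | sed -n '2p;4p';python3 -m jog '[19,0,0,0.04,0]' | sed -n '2p;4p'
```

```text
position: [0.6194, 0.0466, 0.1585]
force: [-0.3, -1.2, 0.2]
position: [0.6197, 0.0466, 0.1571]
force: [-0.2, 0.4, -0.1]
position: [0.6198, 0.0465, 0.1557]
force: [-0.6, 0.3, -0.0]
position: [0.6201, 0.0465, 0.1543]
force: [0.6, -0.6, -0.4]
```

```bash
python3 -m jog '[19,0.01,0,0.04,0]' | sed -n '2p;4p'; python3 -m jog '[19,0.01,0,0.035,0]' | sed -n '2p;4p';python3 -m jog '[19,0.01,0,0.035,0]' | sed -n '2p;4p'
```

```text
position: [0.6199, 0.0466, 0.1529]
force: [-0.3, 0.1, 0.0]
position: [0.6197, 0.0467, 0.1516]
force: [-0.3, -0.5, 1.7]
position: [0.6197, 0.0467, 0.1506]
force: [0.0, -1.0, 4.7]
```

```bash
python3 -m jog '[19,0.01,0,0.035,0]' | sed -n '2p;4p'; python3 -m jog '[19,0.01,0,0.035,0]' | sed -n '2p;4p';python3 -m jog '[19,0.01,0,0.035,0]' | sed -n '2p;4p'
```

```text
position: [0.6198, 0.0467, 0.1497]
force: [-2.2, -1.7, 7.4]
position: [0.6198, 0.0467, 0.149]
force: [-2.4, -0.7, 9.5]
position: [0.6198, 0.0467, 0.1485]
force: [-2.3, -0.1, 10.1]
```

```bash
python3 -m jog '[19,0,0,-0.3,0,19,0,0,-0.7,0,19,0,0,-0.6,0,19,0.8,0,0,0,19,0.8,0,0,0,19,0.8,0,0,0,19,0.7,0,0,0,19,0,0,0,0,19,0,0,0,0]' 20 | sed -n '2p;4,5p'; python3 -c "
from h import *
st();print(togo(.4915,.0757,.165,np.radians(77.2)))"
```

```text
position: [0.4942, 0.0735, 0.2191]
force: [0.2, -0.3, 0.8]
width: 0.202
t 19.58 p [0.4942 0.0735 0.2191] yaw_y 77.13 z [ 0.013  0.015 -1.   ] F [ 0.2 -0.3  0.8] w 18.5
[array([0.091, 0.015, 1.352]), ('turn units', np.float64(-0.012))]
```

```bash
python3 -m jog '[19,0.09,0.02,0.4,0,19,0,0,0.5,0,19,0,0,0.4,0,19,0,0,0,0,19,0,0,0,0]' 20 | sed -n '2p;4,5p'; python3 -c "
from h import *
st();print(togo(.4915,.0757,.154,np.radians(77.2)))"
```

```text
position: [0.4959, 0.076, 0.1692]
force: [-0.7, 0.5, 0.8]
width: 0.209
t 20.0 p [0.4959 0.076  0.1692] yaw_y 77.1 z [ 0.02   0.017 -1.   ] F [-0.7  0.5  0.8] w 19.2
[array([ 0.11 , -0.04 ,  0.377]), ('turn units', np.float64(-0.016))]
```

```bash
python3 -m jog '[19,0.12,-0.04,0,0,19,0.03,0,0.1,0,19,0.02,0,0.1,0]' 20 | sed -n '2p;4,5p'; python3 -c "
from h import *
st();print(togo(.4910,.0757,.154,np.radians(77.2)))"
```

```text
position: [0.4911, 0.0756, 0.1632]
force: [-0.1, -0.5, -0.0]
width: 0.208
t 20.25 p [0.4911 0.0756 0.1632] yaw_y 77.03 z [ 0.023  0.017 -1.   ] F [-0.1 -0.5 -0. ] w 19.1
[array([ 0.008, -0.004,  0.229]), ('turn units', np.float64(-0.028))]
```

```bash
python3 -m jog '[19,0.01,0,0.1,0,19,0.01,0,0.08,0]' 20 | sed -n '2p;4p';for i in 1; do python3 -m jog '[19,0.01,0,0.04,0]' | sed -n '2p;4p'; done; python3 -m jog '[19,0.01,0,0.035,0]' | sed -n '2p;4p';python3 -m jog '[19,0.01,0,0.035,0]' | sed -n '2p;4p'
```

```text
position: [0.491, 0.0761, 0.1562]
force: [0.1, 1.1, -0.5]
position: [0.4905, 0.0762, 0.1543]
force: [-0.8, 0.1, -0.5]
position: [0.4901, 0.0763, 0.1527]
force: [0.2, -0.5, -0.7]
position: [0.49, 0.0764, 0.1512]
force: [0.9, -0.8, 3.7]
```

```bash
python3 -m jog '[19,0.01,0,0.035,0]' | sed -n '2p;4p';python3 -m jog '[19,0,0,0.035,0]' | sed -n '2p;4p';python3 -m jog '[19,0,0,0.035,0]' | sed -n '2p;4p'; python3 -m jog '[19,0,0,-0.3,0,19,0,0,-0.7,0,19,0,0,-0.8,0,19,0,0,-0.8,0,19,0,0,0,0,19,0,0,0,0]' | sed -n '1,2p;4p'; python3 -c "
from h import *
print(togo(.60,.051,.27,np.radians(77.2)))"
```

```text
position: [0.49, 0.0764, 0.15]
force: [-0.4, -1.0, 6.0]
position: [0.4901, 0.0764, 0.1488]
force: [-3.4, 0.4, 9.8]
position: [0.4901, 0.0764, 0.1478]
force: [-4.3, -0.5, 14.1]
clock: 21.42
position: [0.4862, 0.0742, 0.255]
force: [-0.9, 0.1, -0.7]
[array([-2.909,  0.083, -0.32 ]), ('turn units', np.float64(-0.036))]
```

```bash
python3 -m jog '[19,-0.9,0,-0.1,0,19,-0.9,0,-0.1,0,19,-0.9,0,-0.1,0,19,0,0,0,0,19,0,0,0,0,19,0,0,0,0]' | sed -n '1,2p;4p'
python3 - <<'E'
from h import *
st(); c=cam("wrist"); im=get_image("wrist")[:,:,::-1].copy(); cv2.imwrite("pics/wfin.png",im)
print(rectfit(im,c,.127,.111,.076,(.5555,.062,np.radians(-12.7)),5))
print("hump",rectfit(im,c,.1495,.100,.036,(.5555,.062,np.radians(-12.7)),5))
P=proj(c,[(.5543,.0615,.13)])[0].astype(int); y0=max(P[1]-110,0)
cv2.imwrite("pics/fin.png",cv2.resize(im[y0:y0+200,P[0]-133:P[0]+133],(798,600),interpolation=cv2.INTER_CUBIC))
E
```

```text
clock: 21.92
position: [0.5924, 0.0497, 0.264]
force: [0.4, 0.2, -1.4]
t 21.92 p [0.5924 0.0497 0.264 ] yaw_y 77.18 z [ 0.017  0.018 -1.   ] F [ 0.4  0.2 -1.4] w 18.7
(array([ 0.55587181,  0.0621957 , -0.22206736]), [-0.35, -0.22, -0.18, -0.02], 0.37)
hump (array([ 0.55443506,  0.06225368, -0.20890446]), [-1.15, -0.58, 0.38, -0.14], 0.8)
```

View pics/fin.png

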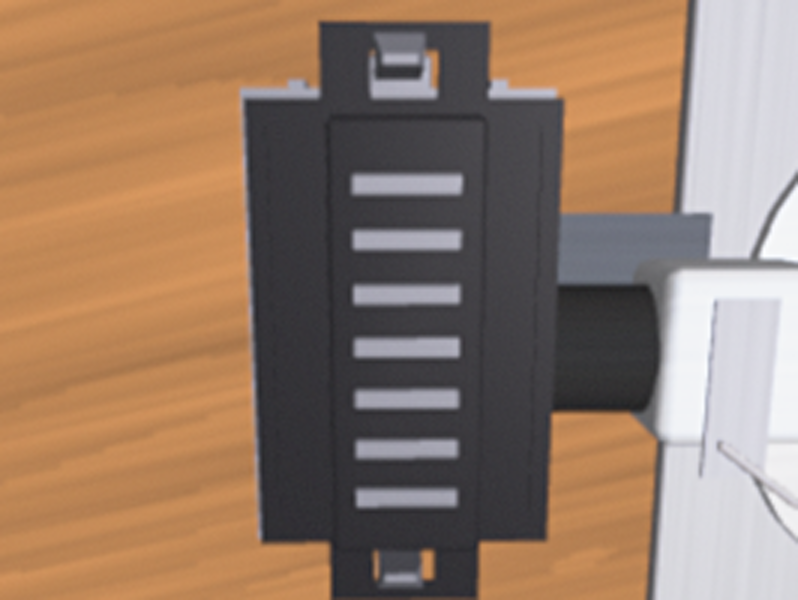

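```bash
python3 -c "
from h import *
st(); sign_off()"
```

```text
t 21.97 p [0.5918 0.05   0.2639] yaw_y 77.19 z [ 0.016  0.018 -1.   ] F [-0.1  0.  -0.6] w 18.7
the job is handed in; nothing more can be done
```

The new filter is home in the box, the cover is clicked down at both ends, and I handed the job in at about 22 s. No verdict was reported.

- **Filter:** I used the smaller orange one, at about (296, 296) px in the top image, set it in tab up and pressed to about 11 N. The picture afterwards showed it level, just inside the rim, and about 1.6 mm off the box centre.
- **Cover:** I pressed it straight down over the hooks. The upward force peaked at 15.7 N and dropped to 4.4 N at the click, then rose to 15.1 N as I pressed on for a second click and felt none.
- **Last checks:** I pressed each ear by itself, the +x one to 10.1 N and the -x one to 14.1 N. Both met the fingertips at about 127 mm, the height of a seated ear, and the force rose smoothly with no second click. In the last picture the cover lies about 1.8 mm off centre and within 0.01 rad of the box's line.
- **Less certain:** In the pictures the +x hook's nose was harder to judge than the -x one, so that end rests mainly on the ear press. The final edge fit on the hump was poor (residuals up to about 1 mm), so I relied on the fit of the plate. The tool also drifted up to about 2 degrees off vertical, which had no visible effect.
- **Left alone:** I did not touch the old filter, the bottle or the spanner, but I did not measure their positions again at the end.

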